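# Clamp, then load, on an interlocked tester base

### The job

On the bench tester's green base, swing the clamp lever (slim black knob, on the left as the robot sees it) clockwise until it bears on its stop post, fully home; then swing the load lever (stout black knob, on the right) anticlockwise until it too is fully home against its stop. The interlock lets the load lever through only when the clamp lever is home: feel for the stops, ram neither lever into its post, never force the load lever against the interlock, and leave the vials, weight, dish and jars where they are.

Things in the scene. Friction and masses are not known exactly. Their poses are not given: they have to be found in the camera images.
- unit: Green cast base plate of the tester, 225 x 250 x 20 mm, fixed. Origin on its underside; z up, y to the left, x away from the robot at yaw 0. Spans x -90..+135, y -125..+125 mm. Lever pivots at x 0, y +33.5 (clamp) and y -33.5 mm (load). Specimen anvil, up to 46 mm high, at x +105, y 0. Angles below are about a pivot from the unit's +x, anticlockwise positive. Only the knobs rise above z 66 mm.
- clamp_axis (a point): Point on the clamp lever's vertical pivot, 84 mm above the table, fixed. Its shaft carries a steel cup (108 mm diameter, rim top at z 40 mm) with one slot; the load lever's blade passes only while the shaft is within about 0.05 rad (3 mm at the knob) of its stop. Constant friction 0.3 Nm (4.6 N at the knob); stays where it is left; the stop is rigid.
- load_axis (a point): Point on the load lever's vertical pivot, 84 mm above the table, fixed. The lever turns anticlockwise from above, its knob from 4.15-4.25 rad to home at 5.27 rad. Constant friction 0.3 Nm (4.6 N at the knob); stays where it is left; the stop is rigid.
- clamp_grip (a point): On the clamp knob's axis, z 84 mm, 65 mm from the pivot. Upright black cylinder, 18 mm diameter, z 62 to 106 mm, on a flat steel arm 14 mm wide. Turns clockwise from above: knob starts at 1.77-2.73 rad, home is at 1.05 rad give or take 0.28, as the lever is fixed on its shaft at an angle that differs from base to base: home must be felt, the knob's pose does not tell it.
- load_grip (a point): On the load knob's axis, z 84 mm, 65 mm from the pivot. Upright black cylinder, 28 mm diameter, z 62 to 96 mm, with a 20 mm steel cap to z 100 mm, on a flat steel arm 14 mm wide (top at z 62).
- load_lever (a joint): Angle of the load lever, rad: 0 to 0.08 at the start, growing anticlockwise; rigid stop at 1.12. While the clamp lever is not home it is blocked at about 0.15.
- clamp_stop: Steel stop post of the clamp lever, 10 mm diameter, 18 mm high, on the plate 62 mm from the clamp pivot at 2.10 rad; origin at its foot. A lug on the clamp shaft, at plate level, meets it at home. Not more than 30 N may bear on it.
- load_stop: Steel stop post of the load lever, 10 mm diameter, 18 mm high, standing on the plate 47 mm from the load pivot at 4.58 rad; origin at its foot. A lug on the load lever meets it at home. Not more than 30 N may bear on it.
- blade: Curved steel interlock blade, 8 mm thick, carried by the load lever below its arm at 45 mm from the load pivot, z 28 to 42 mm; origin on the load pivot at z 0. It enters the slot of the clamp shaft's cup as the load lever turns. Not more than 30 N may bear on it (reached with about 25 N at the knob when blocked).
- vial0: Bystander: small glass vial with orange cap, 31 mm diameter, 46 mm high, loose, near the base. Origin under its centre.
- vial1: Bystander: as vial0.
- vial2: Bystander: as vial0.
- test_weight: Bystander: brass weight, 26 mm diameter, 34 mm high, loose on the base plate's far right corner. Origin under its centre.
- dish: Bystander: white specimen dish, 56 mm diameter, 12 mm high, loose on the base plate's far left corner. Origin under its centre.
- jar0: Bystander: plastic jar with white lid, 90 mm diameter, 160 mm high, loose, standing on the left of the table. Origin under its centre.
- jar1: Bystander: as jar0.

How it is judged:
By the outcome, as a careful person would: the job done as asked, in the order asked, and still so for the second after the job is handed in, with the robot touching nothing.
It also fails if it takes over 72 s, if anything falls off the work surface, if the arm or the gripper's body presses on something with over 40 N, if the wrist force passes 120 N, or if a joint passes its speed limit or range.

### The arm

A 7-joint arm with a two-finger parallel gripper is mounted at the origin on the work surface. World frame = base frame: x ahead of the robot, y to its left, z up, the work surface at z = 0. Lengths are in m, angles in rad, forces in N, time in s.
With the tool pointing down it reaches from about 0.35 to 0.9 m from the base axis. Payload 19.9 kg.
Tool frame: the origin (TCP) lies between the finger pads; the fingertips stand 19 mm ahead of it and the grasp point (between the pads) is the TCP; z points along the fingers, y is the line along which they close (so a half turn about z gives the same grasp; the last joint's range is limited). The gripper opens to 94 mm and grips with 3 to 60 N. Pads are 16 mm wide; open, the fingers measure 119 mm over their backs; the gripper's body (75 mm by 177 mm) begins 78 mm behind the grasp point.
Start: joints at [-1.387, 0.417, -0.01, 1.614, 0.005, 1.111, -0.053], TCP at [0.139, 0.609, 0.224] pointing down, gripper open.
Joint ranges: [-2.81, 2.81], [-0.39, 2.02], [-1.27, 1.25], [0.06, 2.57], [-1.19, 4.33], [0.19, 2], [-2.82, 2.82]. Speed limits (rad/s): [1.89, 1.89, 2.39, 2.39, 3.01, 3.01, 3.01].

### API

Orientations are given as a 3x3 rotation matrix whose columns are the frame's x, y, z axes.
In Python, from rig import robot gives the robot as it stands. Calls block until the motion is done:
- robot.move_ptp(position, orientation): joint-space move of the TCP to a pose.
- robot.move_linear(position, velocity=0.15, frame=None, threshold=None): straight line of the TCP; frame=None keeps the orientation; velocity is the mean speed in m/s. With threshold (N) it stops when the force on the tool has changed by that much, and returns True; else False.
- robot.goto_joints(angles): joint-space move.
- robot.gripper_to(opening): finger opening in m; the grip force is fixed at half the most; returns when the fingers have stopped.
- robot.pause(seconds).
- robot.ik(position, orientation): joint angles nearest the present ones, or None.
- robot.get_state(): the state.
- robot.grab_frame(name): name is "scene" or "top"; returns the picture (400x640x3 uint8, red, green, blue); there is no depth.
- robot.camera_info(name): a dict with "fx", "fy", "cx", "cy" (pixels), "rvec" (rotation vector, rad) and "tvec" (3), from world to camera coordinates, as OpenCV has them. Camera axes: x right, y down, z forward; pixel columns grow to the right and rows downward; lengths in m; the calibration is good to about 2 mm. A picture is of the moment at which its call begins. camera_info takes no time and is no camera call.
A pose or a line that the arm cannot do raises robot.PlanningError and nothing moves.
- robot.sign_off(): hands the job in; it is judged then, once.
The state is a dict: "time": time; "qpos": joint angles; "joint_vel": joint speeds; "effort": joint torques, N m; "ee_pos": TCP position; "tool_rot": TCP orientation; "force": force on the tool from outside, world axes, zero at the start; "moment": the same for the moment, N m; "opening": finger opening in m; "grasp_force": force on a finger pad.
Only numpy, scipy, OpenCV 4.12 (cv2) and the standard library are available. Lean on these libraries where they do the work, as an engineer would, in place of code of your own. Each camera call takes 0.05 s, during which the arm holds its last target. There are 200 camera calls.

## Working session

There is one attempt and no reset: what is moved stays moved. The work goes in short steps, each a Python script; the robot and the scene stay as the last script left them, time stands still between calls to the robot, and variables do not carry over. Pictures are saved under pics/ and viewed, at most 10 in all, crops included, and the job is handed in when it is done.

```bash
ls; mkdir -p pics; python3 - <<'E'
from rig import robot
import cv2
for n in("scene","top"):
    cv2.imwrite(f"pics/{n}0.png",robot.grab_frame(n)[:,:,::-1]); print(n,robot.camera_info(n))
s=robot.get_state();print(s['time'],s['ee_pos'],s['tool_rot'],s['force'],s['opening'])
E
```

```text
pics
scene {'fx': 412.77910711133796, 'fy': 412.77910711133796, 'cx': 320.65507826404075, 'cy': 207.4188469397075, 'rvec': array([ 2.09119268,  1.11218073, -0.48731808]), 'tvec': array([-0.43181274, -0.1869939 ,  1.26140521])}
top {'fx': 399.63339825551935, 'fy': 399.63339825551935, 'cx': 325.83475248987236, 'cy': 198.30434655661287, 'rvec': array([ 2.11780925, -2.15762983,  0.17579258]), 'tvec': array([0.15986486, 0.55509536, 0.89953631])}
0.1 [0.13925257 0.60895771 0.22388761] [[-9.74846896e-01  2.22875553e-01 -1.34347937e-04]
 [ 2.22875562e-01  9.74846260e-01 -1.11916115e-03]
 [-1.18465077e-04 -1.12095365e-03 -9.99999365e-01]] [ 0.44665435 -1.10783929  0.59425734] 0.0939636154375379
```

View pics/scene0.png

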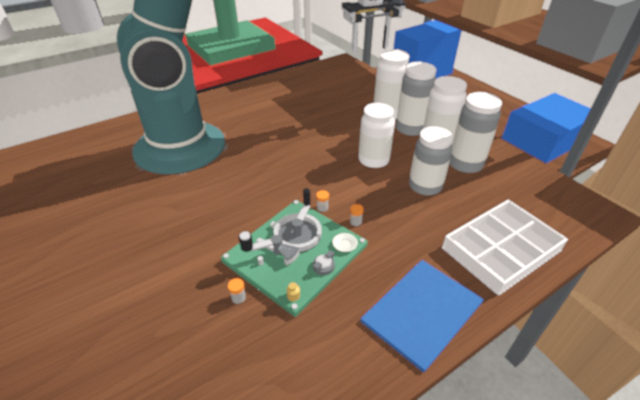

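View pics/top0.png

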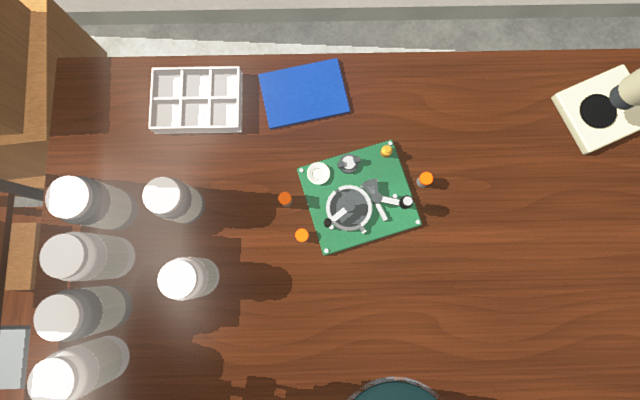

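The scene view shows the tester at about (295,255) with three vials around it. In the top view the base plate corners are near (300,170), (391,142), (422,225) and (325,253), the clamp knob is near (327,223), and the load knob near (407,202). I'll enlarge both.

```bash
cat > h.py <<'E'
import numpy as np, cv2
from rig import robot
def proj(n,P):
    c=robot.camera_info(n);K=np.array([[c['fx'],0,c['cx']],[0,c['fy'],c['cy']],[0,0,1]])
    return cv2.projectPoints(np.array(P,float).reshape(-1,3),c['rvec'],c['tvec'],K,None)[0][:,0]
def back(n,uv,z):
    c=robot.camera_info(n);R=cv2.Rodrigues(c['rvec'])[0];C=-R.T@c['tvec']
    d=R.T@np.array([(uv[0]-c['cx'])/c['fx'],(uv[1]-c['cy'])/c['fy'],1])
    return C+d*(z-C[2])/d[2]
E
python3 - <<'E'
from h import *
t=cv2.imread("pics/top0.png");s=cv2.imread("pics/scene0.png")
cv2.imwrite("pics/tc.png",cv2.resize(t[130:265,270:450],None,fx=4.4,fy=4.4,interpolation=cv2.INTER_CUBIC))
cv2.imwrite("pics/sc.png",cv2.resize(s[180:315,210:375],None,fx=4.4,fy=4.4,interpolation=cv2.INTER_CUBIC))
st=robot.get_state()
for n in("top","scene"): print(proj(n,[st['ee_pos'],[0,0,0]]))
E
```

```text
[[ 67.69098231 422.85324474]
 [396.85727595 444.91434393]]
[[369.52628146  44.11696089]
 [179.34974864 146.22742915]]
```

View pics/tc.png

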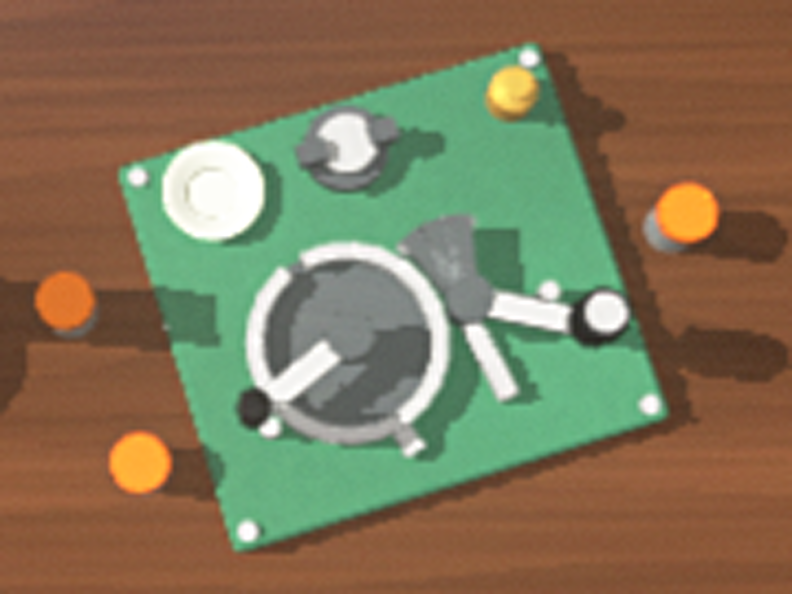

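View pics/sc.png

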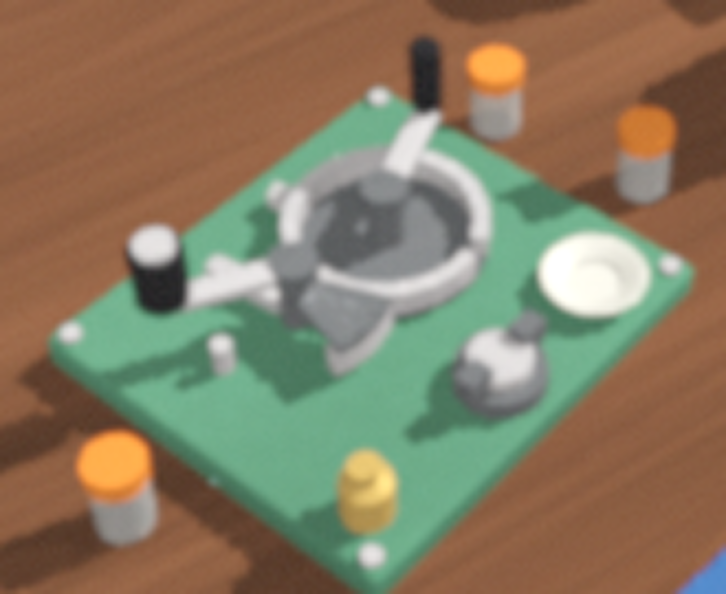

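Crop readings:
- **Top crop:** plate corners at (120,168), (538,42), (668,415) and (237,550); clamp knob (254,408); load cap (606,312).
- **Scene crop:** plate corners at (378,88), (695,268), (375,580) and (50,342); clamp knob top (425,45); load cap (155,243).

I'll fit the unit pose and the lever angles to both views.

```bash
cat > fit.py <<'E'
from h import *
from scipy.optimize import least_squares
T=lambda a:np.array(a)/4.4+[270,130]
S=lambda a:np.array(a)/4.4+[210,180]
# unit corners order BL BR FR FL (z .02), clamp knob top, load cap top
top=T([(120,168),(538,42),(668,415),(237,550),(254,408),(606,312)])
sc=S([(695,268),(375,580),(50,342),(378,88),(425,45),(155,243)])
def pts(p):
    x,y,w,a,b=p
    L=np.array([(.135,.125,.02),(.135,-.125,.02),(-.09,-.125,.02),(-.09,.125,.02),
     (.065*np.cos(a),.0335+.065*np.sin(a),.105),(.065*np.cos(b),-.0335+.065*np.sin(b),.1)])
    R=np.array([[np.cos(w),-np.sin(w),0],[np.sin(w),np.cos(w),0],[0,0,1]])
    return L@R.T+[x,y,0]
if __name__=="__main__":
    f=lambda p:np.r_[proj("top",pts(p))-top,proj("scene",pts(p))-sc].ravel()
    r=least_squares(f,[.55,.15,-.2,2.2,4.2],loss='soft_l1')
    print(r.x,'\n',f(r.x).reshape(-1,2).round(1));np.save("pose.npy",r.x);print(pts(r.x).round(4))
    for n,uv,z in(("top",top,.02),("scene",sc,.02)):
        print([back(n,u,zz).round(4).tolist() for u,zz in zip(uv,[z]*4+[.105,.1])])
E
python3 fit.py
```

```text
[0.54614421 0.06332741 0.28472003 1.96106934 4.20187549] 
 [[-1.2 -0.9]
 [-0.  -1.5]
 [ 0.8 -0.2]
 [-0.6  0.5]
 [ 0.1 -1. ]
 [-0.  -0.6]
 [ 0.4 -1. ]
 [-0.2  0.6]
 [-1.7 -1.6]
 [-0.1 -1.5]
 [-0.5 -0.5]
 [-0.4 -0.6]]
[[ 0.6406  0.2212  0.02  ]
 [ 0.7108 -0.0187  0.02  ]
 [ 0.4949 -0.0819  0.02  ]
 [ 0.4247  0.158   0.02  ]
 [ 0.4961  0.1462  0.105 ]
 [ 0.541  -0.0322  0.1   ]]
[[0.6384, 0.2182, 0.02], [0.7071, -0.0186, 0.02], [0.4945, -0.0799, 0.02], [0.4259, 0.1566, 0.02], [0.4939, 0.1466, 0.105], [0.5397, -0.0321, 0.1]]
[[0.6424, 0.2185, 0.02], [0.7099, -0.0177, 0.02], [0.5011, -0.0808, 0.02], [0.4298, 0.1552, 0.02], [0.4981, 0.1462, 0.105], [0.543, -0.0323, 0.1]]
```

The residuals are about 1–2 px and the angles fall within the stated ranges. I'll cage the clamp knob without gripping it and start the swing in small felt steps.

```bash
cat > lev.py <<'E'
from h import *
X,Y,W,A,B=np.load("pose.npy"); Z=.088
def pose(lever,th,z=Z):
    "TCP pose at knob angle th (unit frame); tool y along the anticlockwise tangent (or its opposite)"
    yy={'c':.0335,'l':-.0335}[lever]; c,s=np.cos(W),np.sin(W)
    g=th+W; r=np.array([np.cos(g),np.sin(g),0]); t=np.array([-r[1],r[0],0])
    p=np.array([X-s*yy,Y+c*yy,z])+.065*r
    y=SGN[lever]*t; zz=np.array([0,0,-1.])
    return p,np.c_[np.cross(y,zz),y,zz],t
SGN={'c':1,'l':1}
def swing(lever,th0,th1,sgn,step,lim,v,f0,stop=True):
    "step from th0 towards th1; stop once the resisting tangential force passes lim"
    n=int(np.ceil(abs(th1-th0)/step))
    for th in np.linspace(th0,th1,n+1)[1:]:
        p,R,t=pose(lever,th); hit=robot.move_linear(p,velocity=v,frame=R,threshold=lim)
        s=robot.get_state(); f=s['force']-f0; e=s['ee_pos']-p
        print(f"{s['time']:.2f} th {th:.3f} Ft {-sgn*f@t:.1f} F {f.round(1)} lag {sgn*e@t*1e3:.1f}mm",'HIT' if hit else '')
        if hit or -sgn*f@t>lim: return th,True
    return th,False
E
python3 - <<'E'
from lev import *
import lev
for l,a,b in(('c',A,.77),('l',B,5.27)):
    for sg in(1,-1):
        lev.SGN[l]=sg
        print(l,sg,[None if (q:=robot.ik(*pose(l,th)[:2])) is None else np.round(q,2).tolist() for th in(a,(a+b)/2,b)])
E
```

```text
c 1 [[-1.16, 0.69, 1.08, 2.02, -0.78, 0.92, -2.12], [0.45, 0.75, -1.09, 1.87, 0.78, 1.02, 2.24], [-0.37, 0.52, 0.07, 1.82, -0.05, 0.81, 2.35]]
c -1 [[-0.71, 0.44, 0.44, 2.0, -0.27, 0.75, 0.57], [-0.77, 0.52, 0.54, 1.91, -0.36, 0.8, 0.05], [-0.81, 0.61, 0.66, 1.83, -0.48, 0.87, -0.43]]
l 1 [[-0.59, 0.56, 0.76, 1.95, -0.52, 0.83, 0.23], [-0.52, 0.59, 0.68, 1.86, -0.49, 0.86, 0.72], [-0.46, 0.61, 0.58, 1.79, -0.42, 0.87, 1.16]]
l -1 [[0.81, 0.72, -1.09, 1.91, 0.77, 1.0, 2.29], [-0.76, 0.79, 1.08, 1.87, -0.83, 1.01, -2.14], [-0.76, 0.84, 1.08, 1.8, -0.86, 1.05, -1.65]]
```

```bash
sed -i "s/^SGN=.*/SGN={'c':-1,'l':1}/" lev.py
python3 - <<'E'
from lev import *
p,R,t=pose('c',A,.23); robot.move_ptp(p,R); robot.gripper_to(.05)
f0=robot.get_state()['force']
print('down hit',robot.move_linear(pose('c',A)[0],velocity=.08,threshold=8))
robot.gripper_to(.022); s=robot.get_state(); print(s['time'],s['opening'],s['grasp_force'],(s['force']-f0).round(1))
np.save('f0.npy',f0)
th,h=swing('c',A,A-.12,-1,.04,10,.03,f0); print(th,h)
cv2.imwrite("pics/s1.png",cv2.resize(robot.grab_frame("scene")[130:290,210:400,::-1],None,fx=3.5,fy=3.5))
E
```

```text
down hit False
5.575 0.021766774604506062 0.0 [-0.9  0.3  0.2]
5.83 th 1.921 Ft 1.5 F [-0.8 -1.5  0.2] lag -0.1mm 
6.08 th 1.881 Ft 3.5 F [-2.2 -3.   0.6] lag -0.2mm 
6.33 th 1.841 Ft 3.1 F [-1.8 -2.9 -0.1] lag -0.1mm 
1.8410693390693056 False
```

View pics/s1.png

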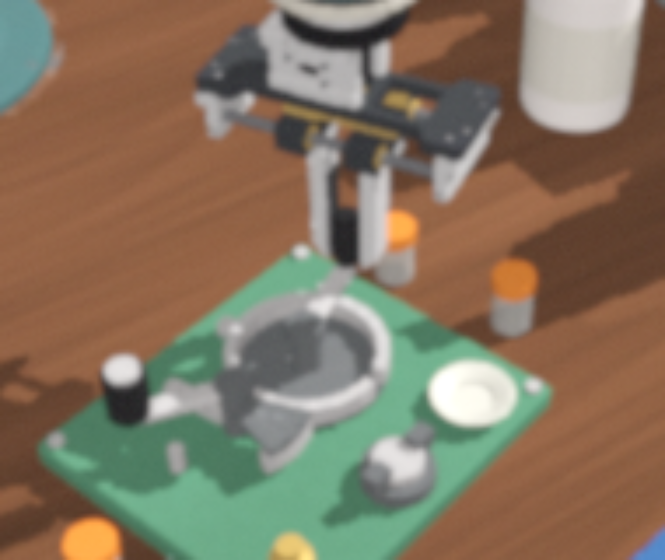

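The fingers cage the clamp knob at about (345,235) in the crop, and the lever follows at 3–4 N. I'll carry on to the stop, going slowly through the possible home range.

```bash
python3 - <<'E'
from lev import *
f0=np.load('f0.npy')
th,h=swing('c',A-.12,1.45,-1,.07,10,.04,f0)
if not h: th,h=swing('c',th,.70,-1,.03,9,.01,f0)
print(th,h,robot.get_state()['ee_pos'])
E
```

```text
6.63 th 1.776 Ft 1.1 F [-0.8 -0.8 -0.5] lag 0.1mm 
6.89 th 1.711 Ft 0.9 F [-0.8 -0.2 -0. ] lag 0.1mm 
7.15 th 1.646 Ft 0.6 F [-0.4 -0.8 -0.8] lag 0.1mm 
7.41 th 1.580 Ft 1.2 F [-1.1 -0.6 -1. ] lag 0.0mm 
7.67 th 1.515 Ft 1.9 F [-1.8 -0.7 -1.2] lag 0.1mm 
7.92 th 1.450 Ft 1.4 F [-1.3 -1.1 -0.7] lag 0.0mm 
8.27 th 1.420 Ft 4.3 F [-4.3 -0.3  1.2] lag -0.1mm 
8.61 th 1.390 Ft 3.6 F [-3.7  0.3  0.2] lag 0.0mm 
8.95 th 1.360 Ft 4.2 F [-4.1 -1.3  0.2] lag 0.1mm 
9.29 th 1.330 Ft 2.7 F [-2.6 -2.3 -0.2] lag 0.1mm 
9.63 th 1.300 Ft 3.3 F [-3.3 -2.2  0.4] lag 0.1mm 
9.97 th 1.270 Ft 3.0 F [-3.1 -2.3 -0.7] lag 0.0mm 
10.32 th 1.240 Ft 3.4 F [-3.5 -1.6  0.1] lag 0.0mm 
10.66 th 1.210 Ft 2.1 F [-2.3 -2.2 -0.6] lag 0.0mm 
11.00 th 1.180 Ft 3.9 F [-4.  -0.9 -0.2] lag -0.0mm 
11.34 th 1.150 Ft 3.3 F [-3.6 -2.3 -0.6] lag 0.0mm 
11.68 th 1.120 Ft 2.8 F [-3.1 -1.3 -0.5] lag 0.0mm 
12.03 th 1.090 Ft 2.2 F [-2.7 -1.9 -0.8] lag 0.0mm 
12.37 th 1.060 Ft 4.1 F [-4.6 -1.6 -0.7] lag 0.0mm 
12.71 th 1.030 Ft 4.2 F [-4.7 -1.4  0. ] lag 0.0mm 
13.05 th 1.000 Ft 3.5 F [-4.1 -1.5  0.7] lag 0.0mm 
13.39 th 0.970 Ft 2.4 F [-3.2 -1.9  0.3] lag 0.0mm 
13.73 th 0.940 Ft 3.4 F [-4.2 -1.6  0.1] lag -0.0mm 
14.07 th 0.910 Ft 2.6 F [-3.5 -1.7  0.4] lag 0.0mm 
14.42 th 0.880 Ft 3.9 F [-4.7 -0.9  0.2] lag 0.0mm 
14.76 th 0.850 Ft 2.8 F [-3.8 -1.3 -0.3] lag 0.0mm 
15.10 th 0.820 Ft 3.5 F [-4.3 -0.8 -0.3] lag 0.0mm 
15.44 th 0.790 Ft 4.2 F [-4.8 -0.1  0.5] lag 0.0mm 
15.78 th 0.760 Ft 6.5 F [-7.3  0.3  1.2] lag -0.4mm 
16.00 th 0.730 Ft 2.5 F [-2.3  1.   2.9] lag -2.4mm HIT
0.73 True [0.56880712 0.15170937 0.08745036]
```

A firm stop turned up at TCP angle 0.766, so the knob is at about 0.795, inside the home range. I'll back off slightly and feel it again, to be sure it's rigid and seated.

```bash
python3 - <<'E'
from lev import *
f0=np.load('f0.npy')
def rep(k,h=''):
    s=robot.get_state();p,R,t=pose('c',.76);print(k,round(s['time'],2),'arc past .76 (mm)',round(-(s['ee_pos']-p)@t*1e3,2),'Ft',round((s['force']-f0)@t,1),h)
rep('now')
p,R,t=pose('c',.785);robot.move_linear(p,velocity=.02,frame=R);rep('back')
for i in range(2):
    h=robot.move_linear(pose('c',.71)[0],velocity=.008,threshold=14);rep('push',h)
    if i==0: robot.move_linear(p,velocity=.02);rep('back')
robot.move_linear(p,velocity=.02);rep('back')
cv2.imwrite("pics/s2.png",cv2.resize(robot.grab_frame("top")[110:270,260:450,::-1],None,fx=3.5,fy=3.5))
E
```

```text
now 16.0 arc past .76 (mm) -0.5 Ft 2.5 
back 16.25 arc past .76 (mm) -1.34 Ft 0.8 
push 16.67 arc past .76 (mm) -0.61 Ft 2.4 True
back 16.92 arc past .76 (mm) -1.56 Ft -0.2 
push 17.34 arc past .76 (mm) -0.61 Ft 1.5 True
back 17.59 arc past .76 (mm) -1.55 Ft 0.4
```

View pics/s2.png

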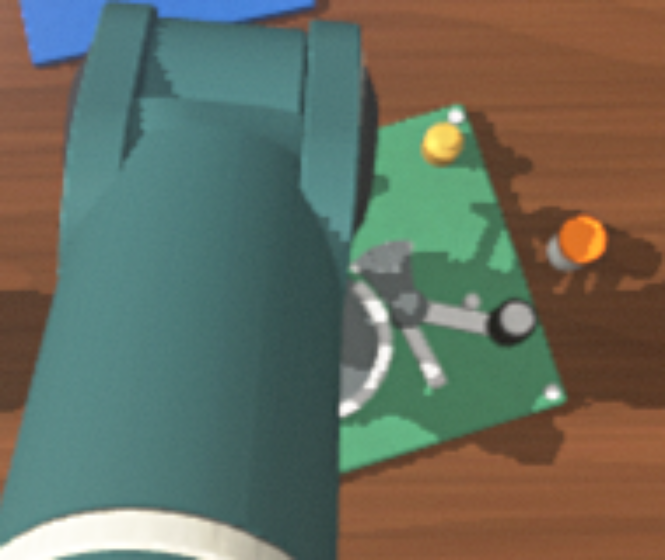

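The arm hides the clamp in this view, but the stop repeats to within 0.1 mm and is rigid, so the clamp is home. Next I'll release it, cage the load knob, and move gently through the interlock angle.

```bash
python3 - <<'E'
from lev import *
robot.gripper_to(.05)
p=robot.get_state()['ee_pos']; robot.move_linear([p[0],p[1],.18],velocity=.15)
p,R,t=pose('l',B,.18); robot.move_ptp(p,R); robot.gripper_to(.06)
cv2.imwrite("pics/s3.png",cv2.resize(robot.grab_frame("scene")[150:310,210:400,::-1],None,fx=3.5,fy=3.5))
f0=robot.get_state()['force']; np.save('f0.npy',f0)
print('down hit',robot.move_linear(pose('l',B)[0],velocity=.08,threshold=8))
robot.gripper_to(.032); s=robot.get_state(); print(s['time'],s['opening'],s['grasp_force'],(s['force']-f0).round(1))
th,h=swing('l',B,B+.30,1,.03,9,.012,f0); print(th,h)
E
```

```text
down hit False
22.1833 0.03196967293069497 0.0 [-0.5 -0.8  0.1]
22.49 th 4.232 Ft -0.0 F [0.3 1.2 0.4] lag 0.0mm 
22.80 th 4.262 Ft 3.6 F [-3.4  1.3  1.1] lag -0.2mm 
23.11 th 4.292 Ft 4.2 F [-4.2  0.5 -0.1] lag -0.0mm 
23.42 th 4.322 Ft 2.9 F [-2.9  0.3 -0.4] lag 0.1mm 
23.73 th 4.352 Ft 4.3 F [-4.2  0.8 -1.3] lag 0.0mm 
24.03 th 4.382 Ft 3.9 F [-3.8  0.5 -0.9] lag 0.1mm 
24.34 th 4.412 Ft 3.8 F [-3.8  0.1 -2.1] lag 0.1mm 
24.65 th 4.442 Ft 2.7 F [-2.7 -0.3 -3.3] lag 0.1mm 
24.96 th 4.472 Ft 3.1 F [-3.1  0.1 -2.4] lag 0.1mm 
25.27 th 4.502 Ft 3.6 F [-3.6 -0.4 -2.9] lag 0.1mm 
4.501875488263018 False
```

View pics/s3.png

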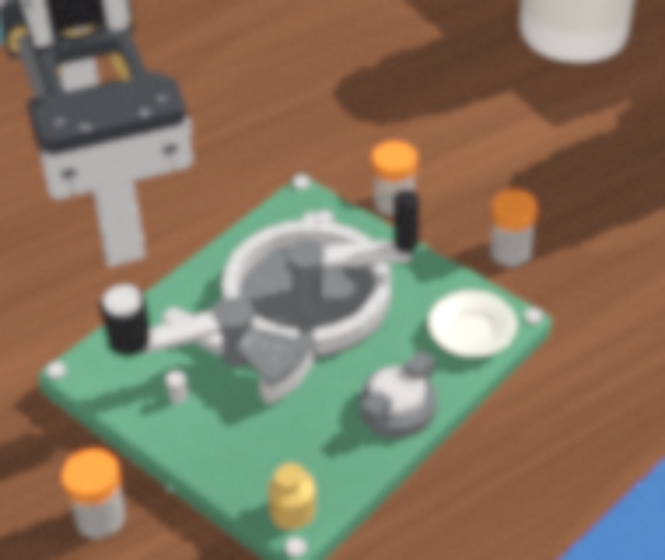

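The picture, taken before the load swing, shows the clamp knob at about (405,220), swung home. The load lever has since gone past 0.15 rad with only friction resisting it, so I'll continue to its stop.

```bash
python3 - <<'E'
from lev import *
f0=np.load('f0.npy')
th,h=swing('l',B+.30,5.12,1,.06,9,.02,f0)
if not h: th,h=swing('l',th,5.45,1,.03,9,.008,f0)
def rep(k,h=''):
    s=robot.get_state();p,R,t=pose('l',5.27);print(k,round(s['time'],2),'arc past 5.27 (mm)',round((s['ee_pos']-p)@t*1e3,2),'Ft',round(-(s['force']-f0)@t,1),h)
rep('end',h)
if h and th>5.2:
    b=pose('l',th-.05)[0]
    for i in range(2):
        robot.move_linear(b,velocity=.02);rep('back')
        rep('push',robot.move_linear(pose('l',th+.03)[0],velocity=.008,threshold=13))
E
```

```text
25.60 th 4.558 Ft 2.3 F [-2.5  0.9 -0.7] lag 0.3mm 
25.93 th 4.614 Ft 1.7 F [-1.8  0.4 -0.2] lag 0.2mm 
26.27 th 4.670 Ft 2.6 F [-2.6 -0.2 -0.9] lag 0.1mm 
26.60 th 4.727 Ft 1.3 F [-1.4  0.3 -0.5] lag 0.1mm 
26.93 th 4.783 Ft 1.6 F [-2.1  1.  -0.5] lag 0.1mm 
27.27 th 4.839 Ft 1.8 F [-2.   0.1  0.1] lag 0.1mm 
27.60 th 4.895 Ft 2.6 F [-2.7 -0.4 -1.5] lag 0.1mm 
27.93 th 4.951 Ft 1.8 F [-2.  -0.2 -1.9] lag 0.1mm 
28.27 th 5.008 Ft 1.7 F [-1.9 -0.1 -1.2] lag 0.1mm 
28.60 th 5.064 Ft 1.9 F [-1.7 -0.9 -0.3] lag 0.1mm 
28.93 th 5.120 Ft 1.3 F [-1.6 -0.1 -0.7] lag 0.1mm 
29.31 th 5.147 Ft 3.2 F [-3.3 -1.1 -0.1] lag -0.1mm 
29.68 th 5.175 Ft 3.5 F [-3.7 -1.1 -0.8] lag 0.1mm 
30.06 th 5.203 Ft 3.4 F [-4.2 -0.6 -0.8] lag 0.1mm 
30.43 th 5.230 Ft 2.5 F [-3.  -0.6 -0.1] lag 0.1mm 
30.81 th 5.258 Ft 3.0 F [-4.3 -0.1 -0. ] lag 0.0mm 
31.18 th 5.285 Ft 3.3 F [-4.5 -0.5 -0.7] lag 0.0mm 
31.46 th 5.312 Ft 0.4 F [-0.3 -0.3 -0.2] lag -1.2mm HIT
end 31.46 arc past 5.27 (mm) 1.54 Ft 0.4 True
back 31.71 arc past 5.27 (mm) -0.38 Ft 0.4 
push 32.23 arc past 5.27 (mm) 1.65 Ft 1.6 True
back 32.48 arc past 5.27 (mm) -0.58 Ft 0.0 
push 33.0 arc past 5.27 (mm) 1.65 Ft 1.8 True
```

The load stop is felt at knob angle of about 5.265 (given: 5.27), and it repeats. I'll release, withdraw and check.

```bash
python3 - <<'E'
from lev import *
robot.move_linear(pose('l',5.285)[0],velocity=.02)
robot.gripper_to(.06); p=robot.get_state()['ee_pos']; robot.move_linear([p[0],p[1],.2],velocity=.15)
robot.move_linear([.42,-.2,.25],velocity=.2)
s=robot.get_state();print(s['time'],s['force'].round(1))
cv2.imwrite("pics/t4.png",cv2.resize(robot.grab_frame("top")[130:265,270:450,::-1],None,fx=4.4,fy=4.4,interpolation=cv2.INTER_CUBIC))
cv2.imwrite("pics/s4.png",cv2.resize(robot.grab_frame("scene")[150:310,210:400,::-1],None,fx=3.5,fy=3.5))
E
```

```text
36.2667 [-0.2 -0.5 -0.4]
```

View pics/t4.png

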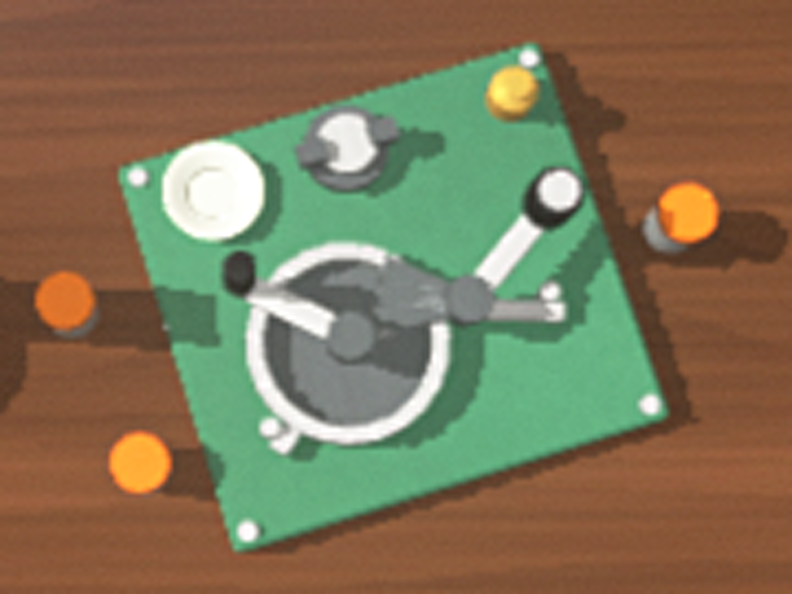

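View pics/s4.png

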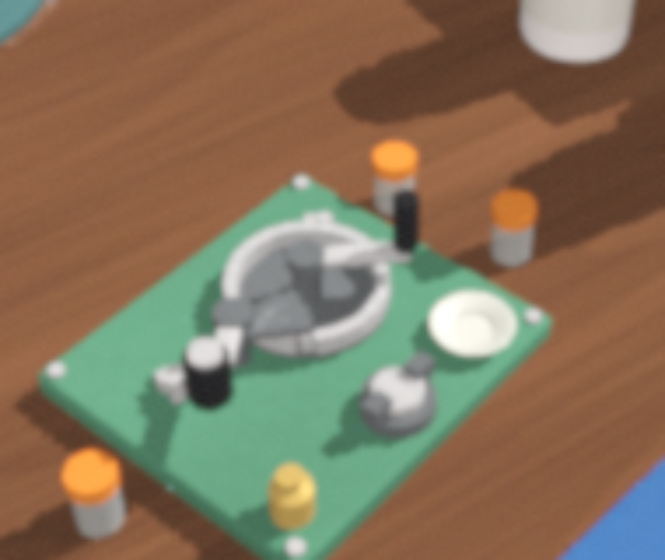

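Both lugs rest on their posts: the clamp's at (278,435) and the load's at (552,300) in the top crop. The blade is inside the cup, the clamp knob at (240,272) hasn't moved since it was homed, and the vials, weight and dish are where they were.

```bash
python3 -c "
from rig import robot
print(robot.sign_off())"
```

```text
the job is handed in; nothing more can be done
None
```

The job is handed in at about 36 s: the clamp lever, then the load lever, were swung home until each was felt on its stop, and the vials, weight and dish look undisturbed in the final pictures (the jars were outside those crops, but the arm never worked near them).

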